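Third hand at the gluing jig

TASK

On the gluing jig, swing the stop arm by its post until it stands square to the sprung fence, and leave it there. Then stand the wall piece with the windows upright on the jig board, its length along the arm on the side the arm came from and within 20 mm of it, and press its end square against the fence with a steady 8 N (the fence then sits about 10 mm back); never ram the fence, and leave the plain wall and everything else where they are. Finish while still holding the wall pressed like that, so that I can glue it.

Things in the scene. Friction and masses are not known exactly. Their poses are not given: they have to be found in the camera images.
- jig: fixed gluing jig: plywood board 200 x 200 x 8 mm. Origin: centre of its underside; x points to the fence, away from the robot, y along the fence, z up. Arm hinge at x 26, y -45 mm. The square arm runs along -x and covers y -54 to -36 mm; the wall belongs on its +y side, centre line 20 to 38 mm from the arm's. A fixed block, 63 mm high, stands behind the fence at x 82 to 98 mm.
- fence (a joint): travel (m) of the sprung fence: 0 at rest, grows as it is pushed along the jig's +x, stop at 0.020. Push = 2 N + 600 N/m x travel, so 8 N at 10 mm. Aluminium plate 150 mm wide, 12 thick, its top 67 mm above the board's underside. A dark strip on top reaches back over the block; its end is flush with the block's rear edge at 10 mm travel.
- fence_face (a point): middle of the fence's front face (at rest 45 mm in +x from the jig's origin, 38 mm above the board's underside); it moves with the fence
- stop_arm (a joint): stop arm angle (rad): 0 along the fence (pointing to the jig's +y), 1.571 square to it (pointing to the jig's -x), stop at 2.4; counter-clockwise from above. Stiff: 2 N at the post moves it, and it stays put. Starts slanting across the wall's place. Aluminium bar 18 mm wide, 135 long, its top 20 mm above the board's underside.
- swing_post (a point): the point to grip on the arm's upright steel post, 115 mm from the hinge axis: 53 mm above the underside of the jig's board, 33 mm above the bar's top and 22 mm below the post's top; the round post is 16 mm in diameter and turns freely between the fingers with the arm
- swing_hinge (a point): the arm's hinge axis, 15 mm above the underside of the jig's board
- window_wall_center (a point): centre (45 mm up) of the wall piece with barred windows in grey frames: 140 mm long (its x), 90 high (z), 12 thick (y), with a sill 22 wide and 12 high at the foot. The solid middle stud, 28 mm wide, is the place to grip across the thickness, near the top. It starts upright on the mat; both ends are alike; 0.10 to 0.20 kg.
- plain_wall_center (a point): centre of the other wall piece: same size and frame, but solid white infill and no windows. Not used; leave it standing.
- glue: bystander: glass jar with black cap, 40 mm across, 75 mm high; origin under its centre
- tape: bystander: roll of masking tape lying flat, 80 mm across, 18 mm high; origin under its centre
- cup: bystander: grey cup, 72 mm across, 85 mm high; origin under its centre
- brush: bystander: brush lying flat, 160 mm long
- filler_block: bystander: cork sanding block 70 x 30 x 22 mm; origin under its centre
- strip: bystander: grey plastic strip 150 x 12 x 6 mm; origin under its centre
Not all that is in view belongs to the job. Leave any brown look-alike of the part that bears window_wall_center alone.

How it is judged:
On the way, in this order (a step that is already met when the one before it is completed fails the run):
1. the stop arm stands square to the fence (value of joint stop_arm between 1.471 and 1.671 rad), for 0.3 s.
2. the window wall stands on the board along the arm and is pressed square against the fence with 5 to 11 N (y of window_wall_center in the frame of jig between -0.03 and -0.002 m and z of window_wall_center in the frame of jig between 0.045 and 0.06 m and angle between the x axis of window_wall_center and the x axis of jig, either way round below 0.1 rad and angle between window_wall_center's own z axis and vertical below 0.1 rad and contact force between window_wall and fence between 5 and 11 N and contact force between the fingers and window_wall above 1 N), for 0.5 s.
At the end, for the whole second after the job is handed in: Still held: window wall upright (0.1 rad), foot within 7 mm of the board, along the jig's x within 0.1 rad, centre line 15 to 43 mm to the +y side of the arm's square line, pressing the fence with 5 to 11 N and at rest; the stop arm is square within 0.1 rad (all of step 1 and all of step 2 and linear speed of window_wall below 0.02 m/s); the arm keeps its last pose, push and grip.
It fails at once if the fence is rammed (over 20 N) (contact force between anything else and fence above 20 N).
It fails at once if the plain wall is moved or knocked over (distance of plain_wall_center from where it was at the start of the episode above 0.02 m).
It fails at once if a bystander is displaced by more than 30 mm (distance of any of glue, tape, cup, brush, filler_block, strip from where it was at the start of the episode above 0.03 m).
It also fails if it takes over 64 s, if anything falls off the work surface, if the arm or the gripper's body presses on something with over 40 N, if the wrist force passes 120 N, or if a joint passes its speed limit or range.

ROBOT

A 7-joint arm with a two-finger parallel gripper is mounted at the origin on the work surface. World frame = base frame: x ahead of the robot, y to its left, z up, the work surface at z = 0. Lengths are in m, angles in rad, forces in N, time in s.
With the tool pointing down it reaches from about 0.425 to 0.875 m from the base axis. Payload 9.9 kg.
Tool frame: the origin (TCP) lies midway between the tips of the shut fingers; the grasp point (between the pads) lies 19 mm behind it; z points along the fingers, y is the direction in which the jaws open and shut (so a half turn about z gives the same grasp; the last joint's range is limited). The gripper opens to 85 mm and grips with 20 to 120 N. Pads are 22 mm wide; open, the fingers measure 114 mm over their backs; the gripper's body (76 mm by 85 mm) begins 54 mm behind the grasp point. The pads swing forward as they close: fully open they stand 13 mm farther back than shut.
Start: joints at [1.071, 0.576, 0.025, 1.437, -0.015, 1.129, -0.057], TCP at [0.273, -0.617, 0.231] pointing down, gripper open.
Joint ranges: [-2.76, 2.76], [-0.34, 2.15], [-1.52, 1.57], [0.19, 2.46], [-1.09, 4.23], [0.17, 1.99], [-2.82, 2.82]. Speed limits (rad/s): [2.22, 2.22, 3.01, 3.01, 3.14, 3.14, 3.14].

INTERFACE

Orientations are given as a unit quaternion [x, y, z, w].
In Python, from bench import observe, optics, job, spotter gives the robot as it stands.
- The arm moves only by the tool move_arm, never from a script. Its argument "rows" is one flat list of numbers, 7 for each row, row after row: the closure in counts, from 0 (fully open) to 255 (shut), then the shift along the tool's x, y, z in cm, then the turn, a rotation vector about the tool's x, y, z in rad. A call has 1 to 8 rows; each row is the pose to reach, as a shift and turn from the pose commanded when the call began, along the tool's axes at that moment; what a row does not reach only later rows make up. A row lasts 1/10 s, in which the tool goes at most 50 mm and 8.59 degrees, less where a joint would pass 70% of its speed; a pose out of reach is approached as far as the arm can. A call with a gripper value outside its range is refused whole. The fingers move at their own pace and stop on an object; the grip force is fixed at half the most. Time passes only in rows, so rows that repeat a pose let the fingers close. It gives the time, the measured TCP pose, the force and the opening at its end, in the units of the state.
- observe(): the state, without advancing time (a new reading comes with each control period).
- optics.snapshot(name): name is "side" or "top"; returns a dict with "frame" (400x640x3 uint8, red, green, blue), "camera_matrix" (3x3 intrinsics, pixels), "R" (3x3) and "t" (3): a world point X has camera coordinates R X + t. Camera axes: x right, y down, z forward; pixel columns grow to the right and rows downward; lengths in m; the calibration is good to about 2 mm. A picture is of the moment at which its call begins. There is no depth.
- job.hand_in(): hands the job in, once; it reports no verdict.
Trained networks look in a picture, given as the dict that the camera call returned (one of the last four; its "shot" number tells which), for a name from the list of things; names that differ only in an ending like _2 or _b are one class to them, and where a whole thing is asked for, a point or a joint stands for the part that bears it (a point fixed in the world has none). Each returns a list of dicts, best first, with "conf" (0 to 1); they miss things now and then, are a little off and sometimes report something else, mostly with a low value. They report only what shows in the picture. A call takes as long as a camera call. They do not tell look-alikes from the thing itself.
- spotter.look_for(query, picture): "centre" ([x, y, z] in m, in world coordinates, good to about 4 mm: the middle of the surface that is visible of it).
- spotter.trace(query, picture): "region" (400x640 bool, what is visible of it).
The state is a dict: "clock": time; "joint_pos": joint angles; "joint_velocities": joint speeds; "effort": joint torques, N m; "eef_pos": TCP position; "tcp_rot": TCP orientation; "contact_force": force on the tool from outside, world axes, zero at the start; "torque": the same for the moment, N m; "width": finger opening in m.
Only numpy, scipy, OpenCV 4.12 (cv2) and the standard library are available. Lean on these libraries where they do the work, as an engineer would, in place of code of your own. Each camera call takes 0.05 s, during which the arm holds its last target.

## Working session

There is one attempt and no reset: what is moved stays moved. The work goes in short steps, Python scripts to look and compute and a tool call to move; the robot and the scene stay as the last step left them, time stands still between calls to the robot, and variables do not carry over. Pictures are saved under pics/ and viewed, and the job is handed in when it is done.

Besides the shell and the picture viewer there is one more tool, called as name(argument=value, ...) on one line, values as JSON. move_arm: Moves the arm, as the interface text tells. Its arguments: {"type":"object","properties":{"rows":{"type":"array"}},"required":["rows"]}

```bash
ls; mkdir -p pics
python3 - <<'E'
from bench import observe, optics
import cv2, numpy as np
print(observe())
for n in ("side","top"):
    s=optics.snapshot(n); print(n,s['shot'],s['camera_matrix'],s['R'],s['t'], -s['R'].T@s['t'])
    cv2.imwrite(f'pics/{n}0.png',s['frame'][:,:,::-1]);
E
```

```text
pics
{'clock': 0.0, 'joint_pos': array([ 1.07117222,  0.57655944,  0.02486578,  1.43794714, -0.01499619,
        1.12899521, -0.05650582]), 'joint_velocities': array([-9.61543895e-05, -2.97455118e-04,  4.75024142e-04,  1.38040372e-03,
        1.68042266e-04, -1.92942385e-03,  9.44255278e-04]), 'effort': array([ 3.15554473e-05, -7.65756655e+01,  2.25015566e+00, -2.85973334e+01,
        1.52484683e-02,  1.27110226e-02,  4.97017834e-05]), 'eef_pos': array([ 0.27246207, -0.61705007,  0.23041098]), 'tcp_rot': array([ 9.78462518e-01,  2.06422764e-01, -2.29795959e-04, -8.30916521e-04]), 'contact_force': array([0.01783654, 0.02065028, 0.17606637]), 'torque': array([-0.07024616, -0.02186078,  0.02235271]), 'width': 0.08561215455481638}
side 1 [[381.30171278   0.         321.6686664 ]
 [  0.         381.30171278 195.44410733]
 [  0.           0.           1.        ]] [[-0.8984955  -0.43895921  0.00454404]
 [-0.26653723  0.5372856  -0.80017628]
 [ 0.34880331 -0.72016594 -0.59974767]] [0.39052692 0.21683704 1.05787963] [0.03968991 0.81677085 0.80619413]
top 2 [[431.19189501   0.         318.33789285]
 [  0.         431.19189501 209.36823754]
 [  0.           0.           1.        ]] [[ 0.00826208 -0.99991013  0.01055759]
 [-0.99886113 -0.00874863 -0.04690305]
 [ 0.0469912  -0.01015805 -0.99884365]] [-0.04675935  0.46642625  1.31015947] [ 0.40471542 -0.02936589  1.33101494]
```

View pics/side0.png

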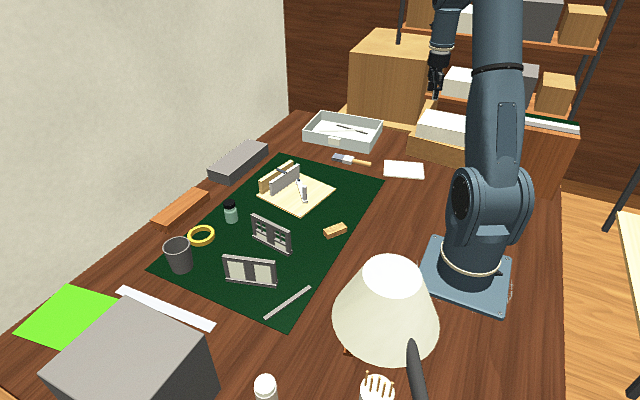

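View pics/top0.png

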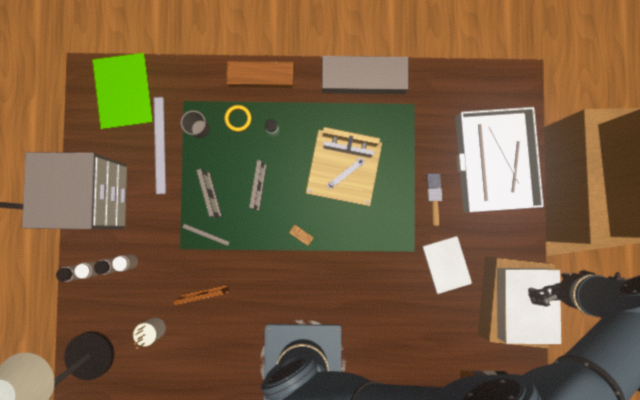

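```bash
cat > h.py <<'E'
import numpy as np, cv2
from bench import observe, optics, job, spotter
def proj(s,X):
    X=np.atleast_2d(X); c=X@s['R'].T+s['t']; p=c@s['camera_matrix'].T; return p[:,:2]/p[:,2:]
def ray(s,uv):
    d=np.linalg.inv(s['camera_matrix'])@np.array([uv[0],uv[1],1.]); d=s['R'].T@d; return -s['R'].T@s['t'], d
def onz(s,uv,z):
    o,d=ray(s,uv); return o+d*(z-o[2])/d[2]
def tri(s1,u1,s2,u2):
    A=[];b=[]
    for s,u in((s1,u1),(s2,u2)):
        o,d=ray(s,u); d/=np.linalg.norm(d); P=np.eye(3)-np.outer(d,d); A.append(P); b.append(P@o)
    x=np.linalg.lstsq(np.vstack(A),np.hstack(b),rcond=None)[0]
    return x
def crop(s,name,c0,c1,r0,r1,k):
    f=s['frame'][r0:r1,c0:c1,::-1]
    cv2.imwrite(f'pics/{name}.png',cv2.resize(f,None,fx=k,fy=k,interpolation=cv2.INTER_CUBIC))
E
python3 - <<'E'
from h import *
t=optics.snapshot('top'); s=optics.snapshot('side')
crop(t,'t1',190,400,110,260,3.8); crop(s,'s1',215,355,140,290,4)
for q in ['window_wall_center','plain_wall_center','stop_arm','fence','jig','swing_post','swing_hinge','fence_face','glue','tape','cup','brush','filler_block','strip']:
    for n,p in(('top',t),('side',s)):
        print(q,n,[(np.round(r['centre'],3).tolist(),round(r['conf'],2)) for r in spotter.look_for(q,p)][:3])
E
```

```text
window_wall_center top [([0.211, 0.292, 0.088], 0.95), ([0.53, 0.134, 0.068], 0.84)]
window_wall_center side [([0.198, 0.367, 0.015], 0.5)]
plain_wall_center top [([0.509, 0.279, 0.065], 0.88), ([0.602, -0.119, 0.01], 0.17)]
plain_wall_center side [([0.5, 0.286, 0.049], 0.94)]
stop_arm top [([0.576, -0.123, 0.021], 0.78)]
stop_arm side [([0.544, -0.078, 0.024], 0.44), ([0.526, 0.149, 0.042], 0.37)]
fence top [([0.646, -0.137, 0.065], 0.57), ([0.506, 0.28, 0.062], 0.43)]
fence side [([0.642, -0.123, 0.048], 0.64), ([0.545, -0.08, 0.021], 0.55), ([0.7, 0.334, 0.063], 0.19)]
jig top [([0.596, -0.121, 0.008], 0.81), ([0.702, 0.101, 0.075], 0.67)]
jig side [([0.61, -0.1, 0.01], 0.8)]
swing_post top [([0.574, -0.127, 0.022], 0.62)]
swing_post side [([0.549, -0.079, 0.025], 0.71)]
swing_hinge top [([0.599, -0.118, 0.013], 0.94), ([0.574, -0.129, 0.026], 0.64), ([0.387, 0.3, 0.008], 0.32)]
swing_hinge side [([0.609, -0.106, 0.008], 0.69)]
fence_face top [([0.646, -0.133, 0.069], 0.56), ([0.737, 0.209, 0.017], 0.29)]
fence_face side [([0.643, -0.122, 0.046], 0.98)]
glue top [([0.704, 0.102, 0.074], 0.57)]
glue side [([0.698, 0.113, 0.055], 0.61)]
tape top [([0.745, 0.207, 0.02], 0.63)]
tape side [([0.744, 0.21, 0.019], 0.81)]
cup top [([0.715, 0.328, 0.048], 0.61)]
cup side [([0.702, 0.331, 0.064], 0.72), ([0.526, 0.144, 0.043], 0.42), ([0.385, 0.304, 0.007], 0.21)]
brush top [([0.518, -0.393, 0.017], 0.56)]
brush side [([0.508, -0.396, 0.017], 0.56)]
filler_block top [([0.742, 0.206, 0.017], 0.27)]
filler_block side [([0.387, 0.018, 0.022], 0.48)]
strip top [([0.389, 0.299, 0.007], 0.58)]
strip side [([0.385, 0.304, 0.011], 0.68), ([0.543, -0.08, 0.024], 0.18)]
```

```bash
ls pics
```

```text
s1.png
side0.png
t1.png
top0.png
```

View pics/t1.png

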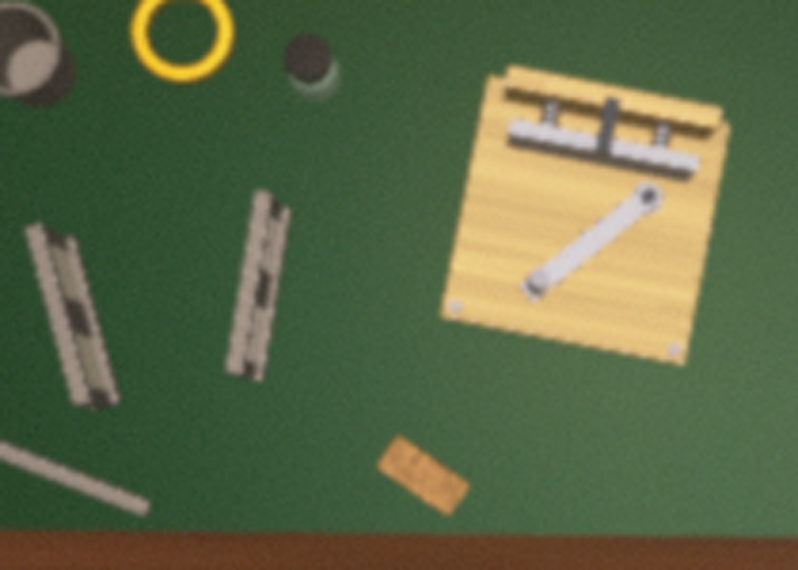

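View pics/s1.png

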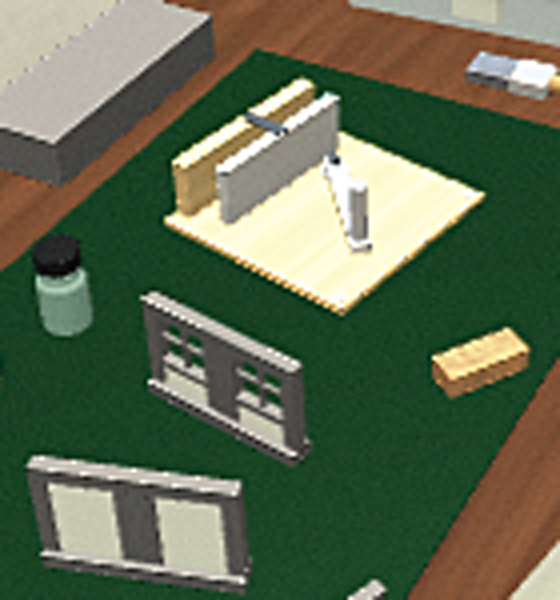

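```bash
cat > fit.py <<'E'
from h import *
from scipy.optimize import least_squares
def T(p):
    c,s=np.cos(p[2]),np.sin(p[2]); return lambda X: np.c_[np.atleast_2d(X)@np.array([[c,s,0],[-s,c,0],[0,0,1.]])+[p[0],p[1],0]]
def fit(obs,p0,z=False):
    # obs list of (snap, local xyz, uv)
    def f(p):
        r=[]
        for s,X,uv in obs:
            W=T(p)(X)+([0,0,p[3]] if z else 0)
            r.append((proj(s,W)[0]-uv))
        return np.ravel(r)
    o=least_squares(f,p0,loss='soft_l1'); return o.x,o.fun.reshape(-1,2)
E
cat > m1.py <<'E'
from fit import *
t=optics.snapshot('top'); s=optics.snapshot('side')
tc=lambda u,v:np.array([190+(u)/3.8-.5+.13,110+v/3.8-.37]); sc=lambda u,v:np.array([215+u/4-.375,140+v/4-.375])
h=.1
obs=[(t,[-h,h,.008],tc(441,318)),(t,[-h,-h,.008],tc(686,364)),(t,[h,h,.008],tc(487,75)),(t,[h,-h,.008],tc(730,125)),
(s,[h,h,.008],sc(166,221)),(s,[-h,h,.008],sc(343,312)),(s,[-h,-h,.008],sc(485,195))]
p,r=fit(obs,[.596,-.12,-.2]); print('jig',p,'\n',r.round(2))
pz,r=fit(obs,[.596,-.12,-.2,0],True); print('jig z',pz)
J=T(p)
print('hinge',J([.026,-.045,.015]))
# fence corners
obs2=[(t,[.045,.075,.067],tc(512,120)),]
W=[(t,tc(256,190),tc(290,210),tc(227,372),tc(262,380)),]
# post: top of post
P=tri(t,tc(537,283),s,sc(359,181)); print('post top?',P)
B=tri(t,tc(648,195),s,sc(333,160)); print('hinge?',B)
# window wall top rail ends
obs3=[]
a=tri(t,tc(263,193),s,sc(151,297)); b=tri(t,tc(235,370),s,sc(300,363)); print('ww',a,b)
for n,q in (('t',t),('s',s)):
    f=cv2.resize(q['frame'][:,:,::-1],None,fx=4,fy=4,interpolation=cv2.INTER_CUBIC)
    def pl(X,col=(0,0,255),tf=J):
        u=((proj(q,tf(X))+.5)*4*16).astype(int); cv2.polylines(f,[u.reshape(-1,1,2)],True,col,1,cv2.LINE_AA,4)
    pl([[-h,-h,.008],[h,-h,.008],[h,h,.008],[-h,h,.008]])
    pl([[.045,-.075,.067],[.057,-.075,.067],[.057,.075,.067],[.045,.075,.067]],(255,0,0))
    pl([[.082,-.08,.063],[.098,-.08,.063],[.098,.08,.063],[.082,.08,.063]],(0,160,0))
    a0=[.026,-.045]
    if n=='t': cv2.imwrite('pics/ov_t.png',f[115*4:215*4,295*4:395*4])
    else: cv2.imwrite('pics/ov_s.png',f[155*4:225*4,250*4:345*4])
    f2=f[:]
E
python3 m1.py
```

```text
jig [ 0.59568399 -0.12105228 -0.18067855] 
 [[ 0.4   0.25]
 [-0.23  0.38]
 [ 0.5   0.99]
 [-0.06 -0.01]
 [-0.75  0.23]
 [-0.4  -0.42]
 [-0.72 -0.07]]
jig z [ 5.95668980e-01 -1.21033902e-01 -1.80682874e-01  6.53719867e-05]
hinge [[ 0.61317439 -0.16999189  0.015     ]]
post top? [ 0.53691482 -0.07826393  0.08298494]
hinge? [ 0.61448408 -0.16954551  0.02409719]
ww [0.6009512  0.12988579 0.09077224] [0.46509142 0.14826446 0.09500136]
```

View pics/ov_t.png

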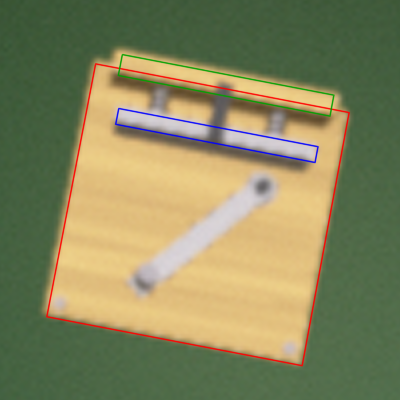

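View pics/ov_s.png

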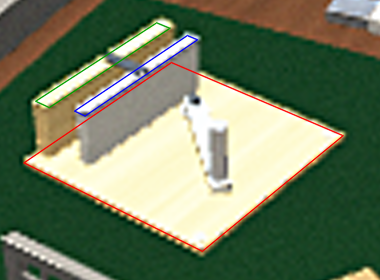

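```bash
cat > m2.py <<'E'
from fit import *
import sys
t=optics.snapshot('top'); s=optics.snapshot('side')
J=T([.5957,-.1211,-.1807])
th=float(sys.argv[1]); W=T([float(v) for v in sys.argv[2:5]])
for n,q in (('t',t),('s',s)):
    k=5
    f=cv2.resize(q['frame'][:,:,::-1],None,fx=k,fy=k,interpolation=cv2.INTER_CUBIC)
    def pl(X,col=(0,0,255),tf=J):
        u=((proj(q,tf(X))+.5)*k*16).astype(int); cv2.polylines(f,[u.reshape(-1,1,2)],True,col,1,cv2.LINE_AA,4)
    d=np.array([-np.sin(th),np.cos(th)]); nn=np.array([d[1],-d[0]]); H=np.array([.026,-.045])
    pl([np.r_[H-.010*d+.009*nn,.02],np.r_[H+.125*d+.009*nn,.02],np.r_[H+.125*d-.009*nn,.02],np.r_[H-.010*d-.009*nn,.02]])
    for z in (.02,.075): pl([np.r_[H+.115*d+.008*np.array([np.cos(a),np.sin(a)]),z] for a in np.linspace(0,6.28,20)],(255,0,0))
    for z,w in((.09,.006),(.0,.011)): pl([[-.07,-w,z],[.07,-w,z],[.07,w,z],[-.07,w,z]],(0,0,255),W)
    pl([[-.014,-.006,.09],[.014,-.006,.09],[.014,.006,.09],[-.014,.006,.09]],(255,0,0),W)
    a,b=(f[115*k:215*k,240*k:395*k],'u_t') if n=='t' else (f[155*k:260*k,240*k:345*k],'u_s')
    cv2.imwrite(f'pics/{b}{sys.argv[5]}.png',a)
print(observe()['clock'])
E
python3 m2.py .885 .533 .139 -.1346 1
```

```text
1.8
```

View pics/u_t1.png

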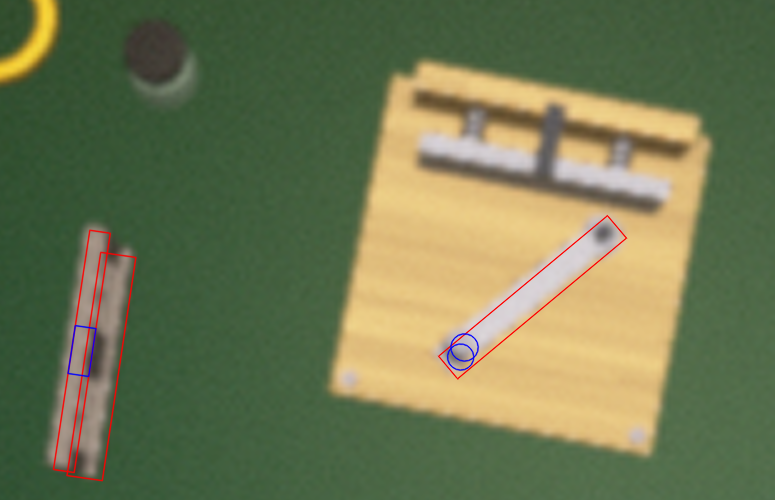

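View pics/u_s1.png

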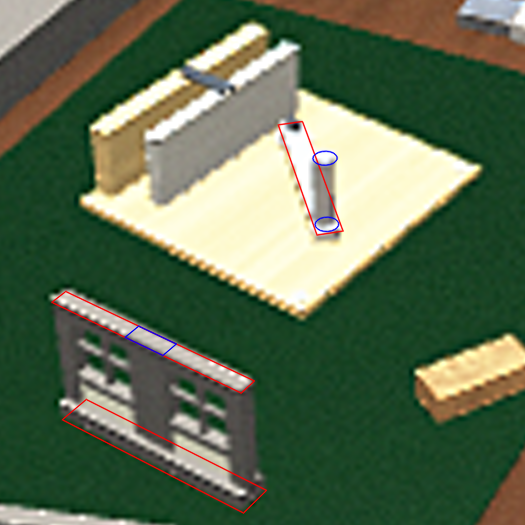

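move_arm(rows=[0, 4.0, -3.0, 0, 0, 0, 0.1, 0, 8.0, -6.5, 0.5, 0, 0, 0.2, 0, 12.0, -10.0, 1, 0, 0, 0.3, 0, 16.0, -13.0, 1.5, 0, 0, 0.4, 0, 20.0, -16.5, 2, 0, 0, 0.5, 0, 24.0, -20, 2.5, 0, 0, 0.597, 0, 28, -23, 3, 0, 0, 0.597, 0, 32, -26.5, 3, 0, 0, 0.597])

```text
clock: 2.6
eef_pos: [0.4517, -0.2592, 0.2015]
tcp_rot: [0.996, -0.091, 0.0, 0.0]
contact_force: [0.6, -0.1, -0.7]
width: 0.0853
```

move_arm(rows=[0, 1.5, -4.5, 1, 0, 0, 0, 0, 3, -9, 3, 0, 0, 0, 0, 4.5, -13.5, 6, 0, 0, 0, 0, 5.1, -17.6, 9, 0, 0, 0, 0, 5.1, -17.6, 10, 0, 0, 0, 0, 5.1, -17.6, 10, 0, 0, 0])

```text
clock: 3.2
eef_pos: [0.5323, -0.0949, 0.0997]
tcp_rot: [0.996, -0.089, -0.002, -0.0]
contact_force: [-0.1, -1.2, -0.4]
width: 0.0854
```

```bash
python3 m2.py .885 .533 .139 -.1346 2; python3 -c "
from h import *
o=observe();print(o['eef_pos'],o['tcp_rot'])"
```

```text
3.3
[ 0.53272671 -0.0981704   0.1020152 ] [ 9.95872312e-01 -9.07645282e-02 -8.75901795e-05  3.61130204e-04]
```

View pics/u_t2.png

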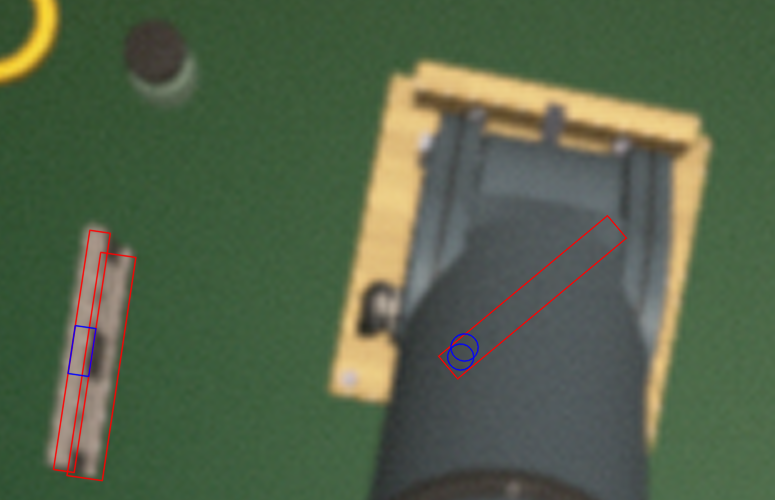

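View pics/u_s2.png

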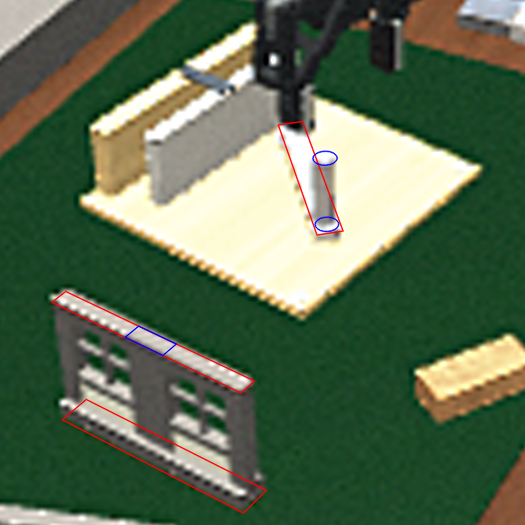

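move_arm(rows=[0, 0.4, -1.8, 0, 0, 0, 0, 0, 0.4, -1.8, 1.5, 0, 0, 0, 0, 0.4, -1.8, 3.5, 0, 0, 0, 0, 0.4, -1.8, 5.5, 0, 0, 0, 0, 0.4, -1.8, 6.8, 0, 0, 0, 0, 0.4, -1.8, 6.8, 0, 0, 0])

```text
clock: 3.9
eef_pos: [0.5394, -0.0815, 0.0332]
tcp_rot: [0.996, -0.091, -0.001, 0.0]
contact_force: [1.2, 0.9, 0.5]
width: 0.0853
```

Run:
```python
from h import *
s=optics.snapshot('side'); crop(s,'s3',260,350,140,225,7); t=optics.snapshot('top')
o=observe();print(o['eef_pos'],o['tcp_rot'],o['contact_force'],o['clock'])
```

```text
[ 0.54033809 -0.08111709  0.03446866] [ 9.95843853e-01 -9.10760033e-02  4.12329382e-04  1.11128841e-04] [ 0.66430724 -0.2614379   0.95370611] 4.0
```

View pics/s3.png

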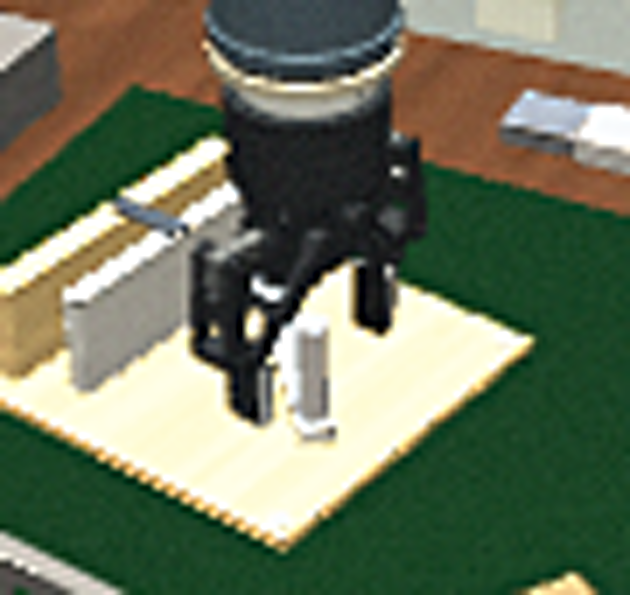

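move_arm(rows=[255, 0, 0, 0, 0, 0, 0, 255, 0, 0, 0, 0, 0, 0, 255, 0, 0, 0, 0, 0, 0, 255, 0, 0, 0, 0, 0, 0, 255, 0, 0, 0, 0, 0, 0, 255, 0, 0, 0, 0, 0, 0, 255, 0, 0, 0, 0, 0, 0, 255, 0, 0, 0, 0, 0, 0])

```text
clock: 4.8
eef_pos: [0.5402, -0.0803, 0.0339]
tcp_rot: [0.996, -0.09, 0.0, 0.0]
contact_force: [-1.1, 0.5, 6.1]
width: 0.0149
```

Run:
```python
from h import *
s=optics.snapshot('side'); crop(s,'s4',260,350,140,225,7)
o=observe();print(o['eef_pos'],o['tcp_rot'],o['contact_force'],o['clock'],o['width'])
# arc: from th0 to th1 in tool frame (tool x = jig x, tool y = -jig y)
for th0 in (.85,.885,.92):
    for th1 in np.linspace(th0,1.571,8)[1:]:
        r=.115; dx=-r*(np.sin(th1)-np.sin(th0)); dy=r*(np.cos(th1)-np.cos(th0)); print(th0,round(th1,3),round(dx*100,2),round(-dy*100,2))
```

```text
[ 0.54019386 -0.08034216  0.03392555] [ 9.95896295e-01 -9.05014802e-02  2.26840105e-04  1.76199733e-05] [-0.9707726   0.05863148  6.21738682] 4.85 0.01451482727362231
0.85 0.953 -0.73 0.93
0.85 1.056 -1.37 1.93
0.85 1.159 -1.9 2.99
0.85 1.262 -2.32 4.09
0.85 1.365 -2.62 5.24
0.85 1.468 -2.8 6.41
0.85 1.571 -2.86 7.59
0.885 0.983 -0.67 0.91
0.885 1.081 -1.25 1.87
0.885 1.179 -1.73 2.89
0.885 1.277 -2.11 3.95
0.885 1.375 -2.38 5.05
0.885 1.473 -2.55 6.16
0.885 1.571 -2.6 7.29
0.92 1.013 -0.61 0.88
0.92 1.106 -1.13 1.81
0.92 1.199 -1.56 2.79
0.92 1.292 -1.91 3.8
0.92 1.385 -2.15 4.84
0.92 1.478 -2.3 5.9
0.92 1.571 -2.35 6.97
```

View pics/s4.png

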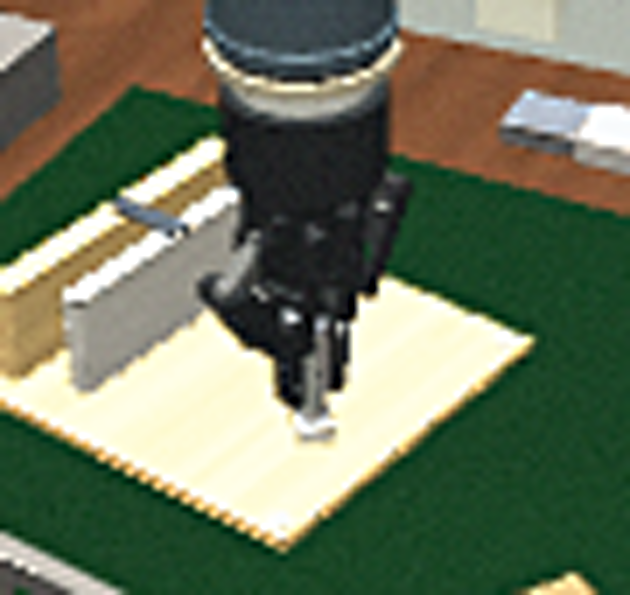

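move_arm(rows=[255, -0.67, 0.91, 0, 0, 0, 0, 255, -1.25, 1.87, 0, 0, 0, 0, 255, -1.73, 2.89, 0, 0, 0, 0, 255, -2.11, 3.95, 0, 0, 0, 0, 255, -2.38, 5.05, 0, 0, 0, 0, 255, -2.55, 6.2, 0, 0, 0, 0, 255, -2.6, 7.35, 0, 0, 0, 0, 255, -2.6, 7.35, 0, 0, 0, 0])

```text
clock: 5.65
eef_pos: [0.497, -0.1482, 0.0334]
tcp_rot: [0.996, -0.091, -0.003, -0.0]
contact_force: [-10.4, 1.0, 12.6]
width: 0.0144
```

move_arm(rows=[255, 0, 0, 0, 0, 0, 0, 255, 0, 0, 0, 0, 0, 0])

```text
clock: 5.85
eef_pos: [0.497, -0.1479, 0.0334]
tcp_rot: [0.996, -0.091, -0.003, -0.0]
contact_force: [-10.6, 1.3, 12.3]
width: 0.0147
```

Run:
```python
from h import *
s=optics.snapshot('side'); crop(s,'s5',250,350,140,230,7);t=optics.snapshot('top'); crop(t,'t5',290,400,110,220,5)
o=observe();print(o['eef_pos'],o['tcp_rot'],o['contact_force'],o['clock'],o['width'])
```

```text
[ 0.49699642 -0.14790212  0.03336752] [ 9.95843908e-01 -9.10085360e-02 -3.51063985e-03 -1.78458453e-04] [-10.65735013   0.8557245   11.6929982 ] 5.95 0.014084679047862996
```

View pics/s5.png

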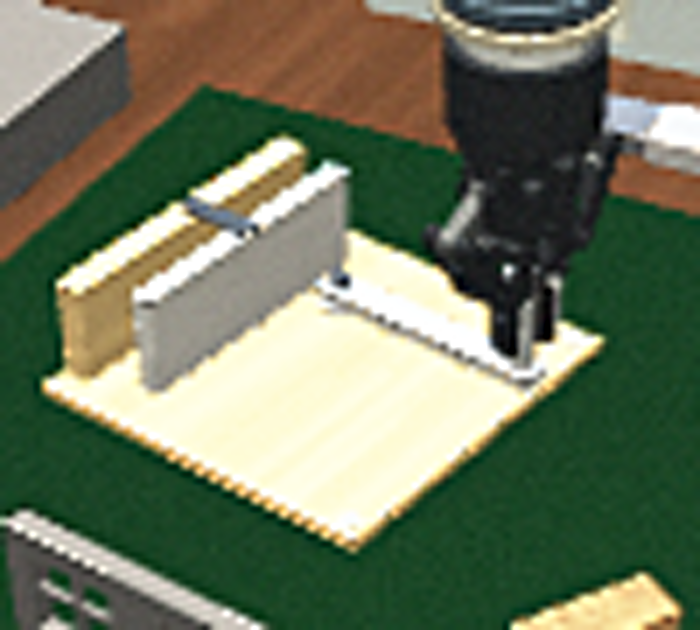

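move_arm(rows=[120, 0, 0, 0, 0, 0, 0, 60, 0, 0, 0, 0, 0, 0, 0, 0, 0, 0, 0, 0, 0, 0, 0, 0, 0, 0, 0, 0, 0, 0, 0, 0, 0, 0, 0, 0, 0, 0, 0, 0, 0, 0])

```text
clock: 6.55
eef_pos: [0.5013, -0.1478, 0.0336]
tcp_rot: [0.996, -0.09, 0.0, -0.0]
contact_force: [0.3, -0.6, 0.7]
width: 0.0855
```

move_arm(rows=[0, 0, 0, -2, 0, 0, 0, 0, 0, 0, -5, 0, 0, 0, 0, 0, 0, -9, 0, 0, 0, 0, 0, -2, -13, 0, 0, 0, 0, 0, -6, -15, 0, 0, 0, 0, 0, -11, -15, 0, 0, 0, 0, 0, -16, -15, 0, 0, 0, 0, 0, -20, -15, 0, 0, 0])

```text
clock: 7.35
eef_pos: [0.5374, 0.0521, 0.184]
tcp_rot: [0.996, -0.09, 0.0, -0.001]
contact_force: [0.8, -0.1, 0.3]
width: 0.0854
```

```bash
python3 m2.py 1.59 .533 .139 -.1346 6;  python3 - <<'E'
from h import *
t=optics.snapshot('top'); crop(t,'t6',295,395,115,215,6)
o=observe();print(o['eef_pos'],o['tcp_rot'],o['contact_force'],o['clock'],o['width'])
E
```

```text
7.45
[0.53735499 0.05230702 0.18346832] [ 9.96153147e-01 -8.76276275e-02 -6.47442874e-05 -5.50519954e-04] [-0.49715319 -0.83831308  0.12124156] 7.5 0.08527755734199967
```

View pics/u_s6.png

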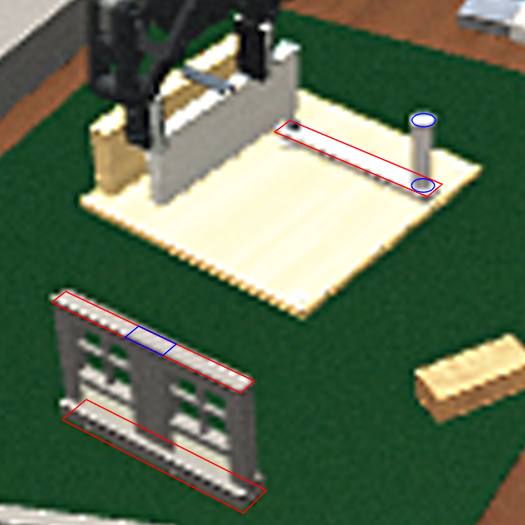

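View pics/u_t6.png

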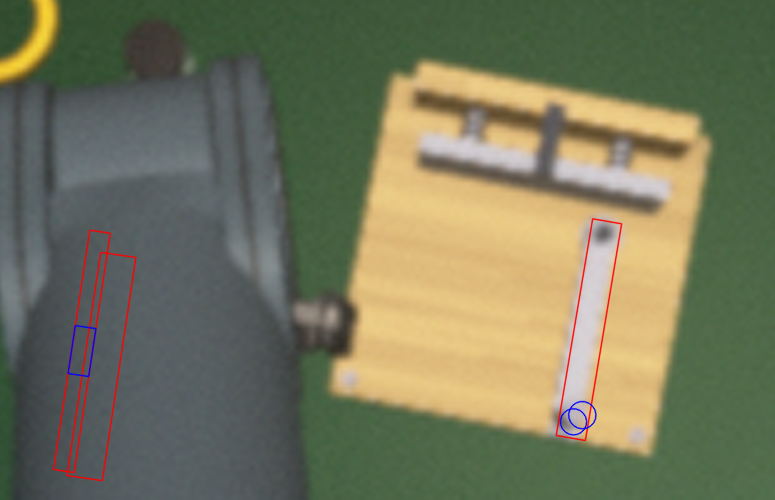

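Run:
```python
from h import *
t=optics.snapshot('top'); f=t['frame'].astype(float)
sub=f[155:204,350:366]
sat=sub.max(2)-sub.min(2); m=(sat<45)&(sub.mean(2)>120)
rc=[]
for r in range(3,42):
    w=np.where(m[r],1,0); 
    if w.sum()>3: rc.append((155+r,350+(np.arange(16)*w).sum()/w.sum()))
rc=np.array(rc); print(len(rc))
p=[onz(t,(c,r),.02) for r,c in rc]; p=np.array(p)
k=np.polyfit(p[:,0],p[:,1],1); print('bar yaw',np.arctan(k[0]), p[0],p[-1])
# board right/left edges: hsv green vs wood
hs=cv2.cvtColor(t['frame'],cv2.COLOR_RGB2HSV)
wood=(t['frame'][:,:,0].astype(int)-t['frame'][:,:,1]>10)
for nm in 'LR':
    q=[]
    for r in range(148,190):
        cs=np.where(wood[r,295:395])[0]+295
        if len(cs): q.append(onz(t,(cs.min()-.5 if nm=='L' else cs.max()+.5,r),.008))
    q=np.array(q)
    k=np.polyfit(q[:,0],q[:,1],1);res=q[:,1]-np.polyval(k,q[:,0]);g=abs(res)<.004;k=np.polyfit(q[g,0],q[g,1],1); print(nm,np.arctan(k[0]),g.sum(),np.polyval(k,.5957))
```

```text
38
bar yaw -0.18292925561088197 [ 0.62199893 -0.16907289  0.02      ] [ 0.50816307 -0.14964401  0.02      ]
L -0.19330598828009196 32 -0.017001724562686504
R -0.18841796296608004 42 -0.2223044098234333
```

move_arm(rows=[0, -0.5, -3, 1, 0, 0, -0.043, 0, -1.2, -6, 3, 0, 0, -0.043, 0, -1.9, -8.6, 6, 0, 0, -0.043, 0, -1.9, -8.6, 7.2, 0, 0, -0.043, 0, -1.9, -8.6, 7.2, 0, 0, -0.043, 0, -1.9, -8.6, 7.2, 0, 0, -0.043])

```text
clock: 8.15
eef_pos: [0.5344, 0.1347, 0.112]
tcp_rot: [0.998, -0.07, 0.0, 0.001]
contact_force: [0.4, -0.7, 0.4]
width: 0.0854
```

Run:
```python
from h import *
s=optics.snapshot('side'); crop(s,'s7',220,320,170,260,7)
o=observe();print(o['eef_pos'],o['tcp_rot'],o['contact_force'],o['clock'],o['width'])
print((proj(s,[o['eef_pos'],o['eef_pos']-[0,0,.07],[.534,.14,.09]])-[220,170])*7)
```

```text
[0.53478338 0.13484256 0.11250079] [ 9.97515654e-01 -7.04425341e-02  5.41129174e-04  2.78405612e-04] [-0.1436863   0.63909657  0.79531235] 8.2 0.08534827345716324
[[344.24342527 318.32276829]
 [357.2374348  446.34448957]
 [343.37732844 368.51526461]]
```

View pics/s7.png

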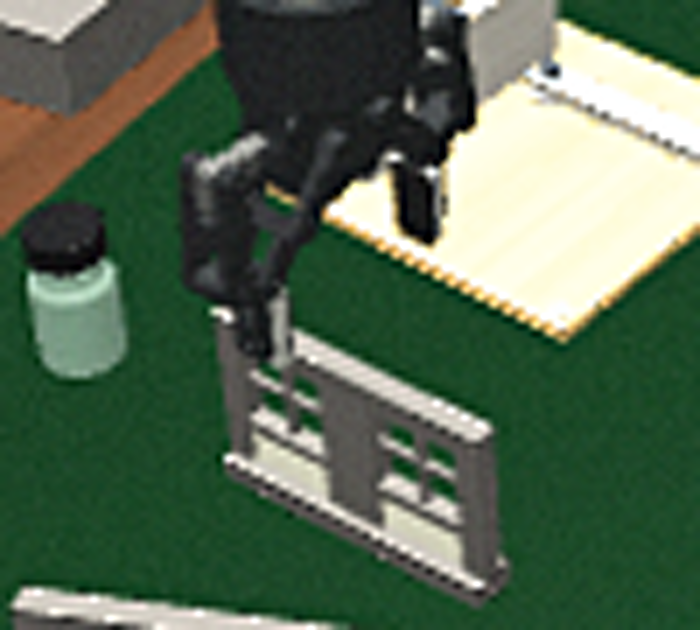

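move_arm(rows=[0, -0.1, -0.5, 0.5, 0, 0, 0, 0, -0.1, -0.5, 2, 0, 0, 0, 0, -0.1, -0.5, 4, 0, 0, 0, 0, -0.1, -0.5, 5.5, 0, 0, 0, 0, -0.1, -0.5, 6.0, 0, 0, 0, 0, -0.1, -0.5, 6.0, 0, 0, 0])

```text
clock: 8.8
eef_pos: [0.5337, 0.1417, 0.0515]
tcp_rot: [0.998, -0.069, -0.0, 0.0]
contact_force: [-0.4, 0.0, 0.6]
width: 0.0854
```

Run:
```python
from h import *
s=optics.snapshot('side'); crop(s,'s8',220,320,170,260,7)
o=observe();print(o['eef_pos'],o['tcp_rot'],o['contact_force'],o['clock'],o['width'])
```

```text
[0.53407104 0.14180973 0.05208184] [ 9.97596238e-01 -6.92942747e-02  2.12095298e-04 -6.24364002e-05] [-0.09797127  0.83827332 -0.07181731] 8.85 0.08552609767145118
```

View pics/s8.png

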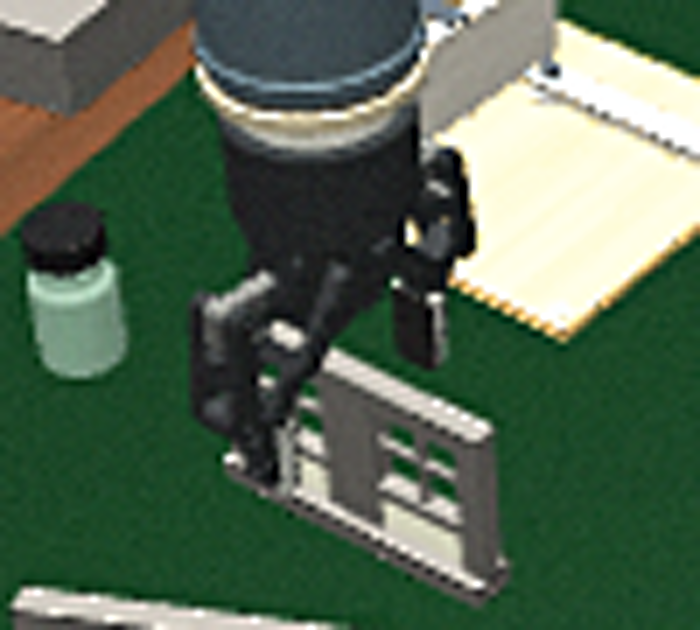

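move_arm(rows=[120, 0, 0, 0, 0, 0, 0, 200, 0, 0, 0, 0, 0, 0, 255, 0, 0, 0, 0, 0, 0, 255, 0, 0, 0, 0, 0, 0, 255, 0, 0, 0, 0, 0, 0, 255, 0, 0, 0, 0, 0, 0, 255, 0, 0, 0, 0, 0, 0, 255, 0, 0, 0, 0, 0, 0])

```text
clock: 9.65
eef_pos: [0.5337, 0.1419, 0.0517]
tcp_rot: [0.998, -0.069, 0.0, -0.0]
contact_force: [0.1, -0.5, 2.2]
width: 0.0115
```

Run:
```python
from h import *
s=optics.snapshot('side'); crop(s,'s9',220,320,170,260,7)
o=observe();print(o['eef_pos'],o['tcp_rot'],o['contact_force'],o['clock'],o['width'])
```

```text
[0.53376038 0.14194603 0.05173444] [ 9.97613467e-01 -6.90461451e-02  2.68182411e-05 -1.23807434e-05] [-0.27734413 -0.4674152   3.14261946] 9.7 0.011466923741874555
```

View pics/s9.png

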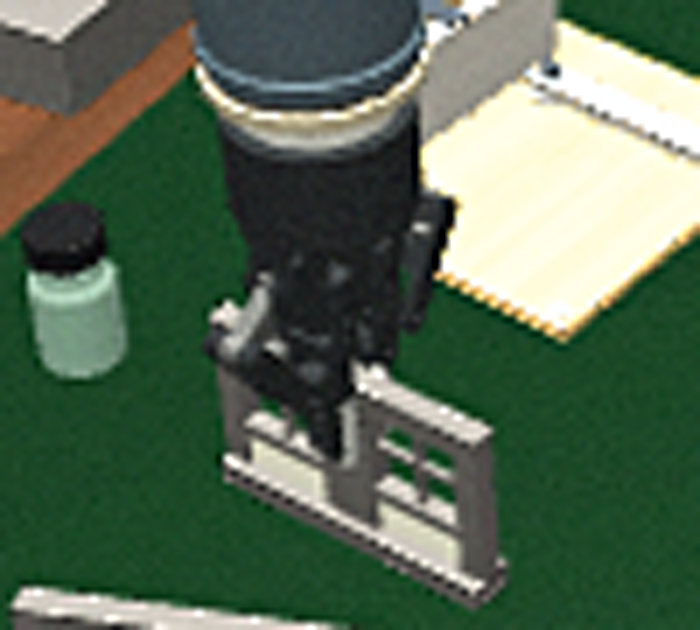

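move_arm(rows=[255, 0, 0, -1, 0, 0, 0, 255, 0, 0, -2.5, 0, 0, 0, 255, 0, 0, -4, 0, 0, 0, 255, 0.7, 3, -4.5, 0, 0, 0.01, 255, 1.4, 6.5, -4.5, 0, 0, 0.02, 255, 2.2, 10, -4.5, 0, 0, 0.03, 255, 3.0, 13.5, -4.5, 0, 0, 0.04, 255, 3.7, 17, -4.5, 0, 0, 0.047])

```text
clock: 10.5
eef_pos: [0.547, -0.0329, 0.0972]
tcp_rot: [0.996, -0.093, 0.0, -0.0]
contact_force: [1.0, -0.4, -1.8]
width: 0.0114
```

Run:
```python
from h import *
s=optics.snapshot('side'); crop(s,'s10',230,350,130,240,6)
o=observe();print(o['eef_pos'],o['tcp_rot'],o['contact_force'],o['clock'],o['width'])
```

```text
[ 0.54687701 -0.04082537  0.09734319] [ 9.95344995e-01 -9.63478629e-02  4.52642858e-04  2.28603521e-03] [-6.37853759e-03 -7.11870946e+00 -7.93794292e-01] 10.55 0.011473398579885526
```

View pics/s10.png

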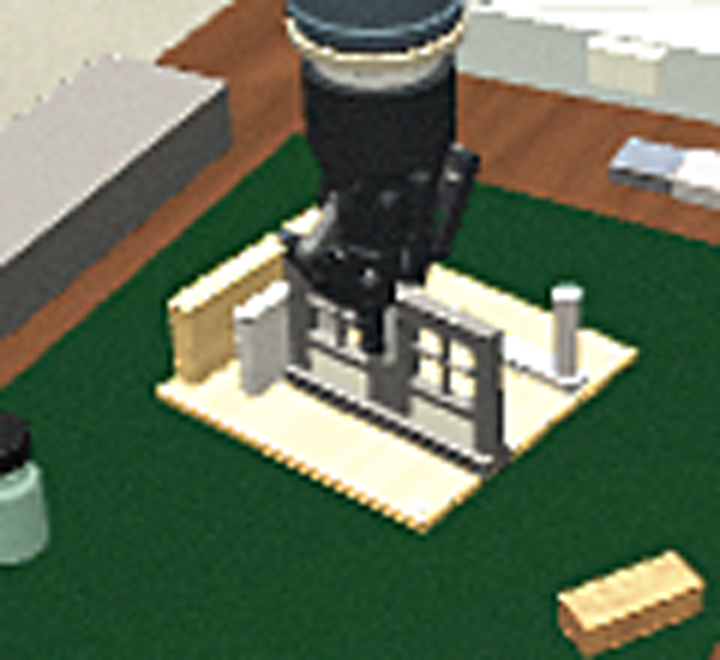

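move_arm(rows=[255, 0, 0, 0, 0, 0, 0, 255, 0, 0, 0, 0, 0, 0])

```text
clock: 10.75
eef_pos: [0.5469, -0.0311, 0.0969]
tcp_rot: [0.996, -0.093, -0.0, -0.0]
contact_force: [0.3, 1.2, -1.3]
width: 0.0111
```

Run:
```python
from h import *
o=observe();print(o['eef_pos'],o['tcp_rot'],o['contact_force'],o['clock'],o['width'])
yaw=2*np.arctan2(o['tcp_rot'][1],o['tcp_rot'][0]); print(yaw)
c,s=np.cos(-.185),np.sin(-.185)
for jx,jy in((-.042,-.016),(-.025,-.016),(-.015,-.016)):
    W=np.array([.597+c*jx-s*jy,-.120+s*jx+c*jy]); d=W-o['eef_pos'][:2]
    print(W,'tx',d@[np.cos(yaw),np.sin(yaw)],'ty',d@[np.sin(yaw),-np.cos(yaw)])
```

```text
[ 0.54692147 -0.03110327  0.09692347] [ 9.95708760e-01 -9.25418174e-02 -4.14139731e-05 -2.74621445e-04] [ 0.28534974  1.23280591 -1.29512867] 10.75 0.011052680485003423
-0.18534884103061514
[ 0.55277353 -0.12800123] tx 0.023609099959953948 ty 0.09415981430546438
[ 0.56948345 -0.13112832] tx 0.04060909892558842 ty 0.09415388400806421
[ 0.57931281 -0.13296778] tx 0.05060909831713807 ty 0.0941503955978288
```

move_arm(rows=[255, 0.8, 3, 0, 0, 0, 0, 255, 1.6, 6, 0, 0, 0, 0, 255, 2.1, 8.5, 0.5, 0, 0, 0, 255, 2.3, 9.4, 1, 0, 0, 0, 255, 2.3, 9.4, 1, 0, 0, 0, 255, 2.3, 9.4, 1, 0, 0, 0])

```text
clock: 11.35
eef_pos: [0.5524, -0.1259, 0.0865]
tcp_rot: [0.996, -0.091, -0.0, -0.001]
contact_force: [0.1, 0.2, -1.6]
width: 0.0111
```

Run:
```python
from h import *
s=optics.snapshot('side'); crop(s,'s11',240,350,140,230,7); t=optics.snapshot('top'); crop(t,'t11',290,400,110,220,5)
o=observe();print(o['eef_pos'],o['tcp_rot'],o['contact_force'],o['clock'],o['width'])
```

```text
[ 0.55256524 -0.12590284  0.08676751] [ 9.95838469e-01 -9.11343194e-02 -1.09650128e-05 -5.27751234e-04] [ 0.16665671  0.04912473 -0.90002826] 11.45 0.011179429726803115
```

View pics/s11.png

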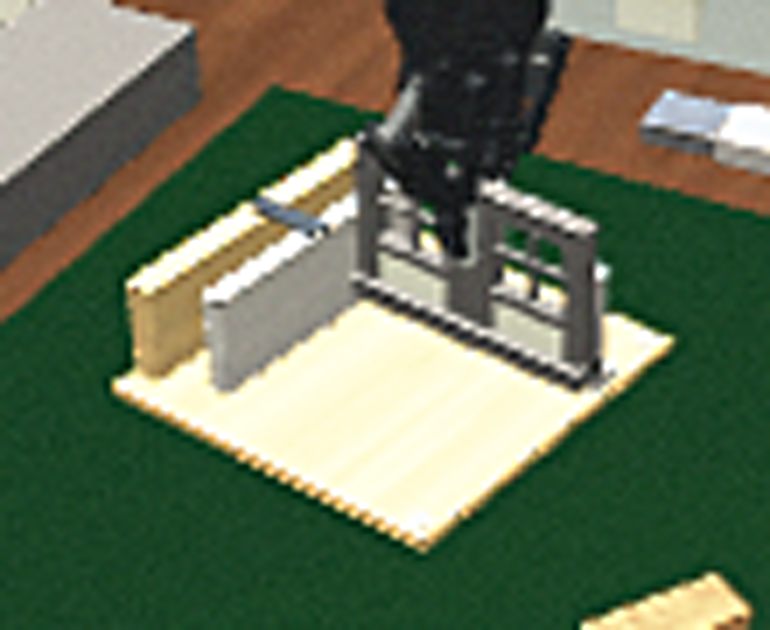

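View pics/t11.png

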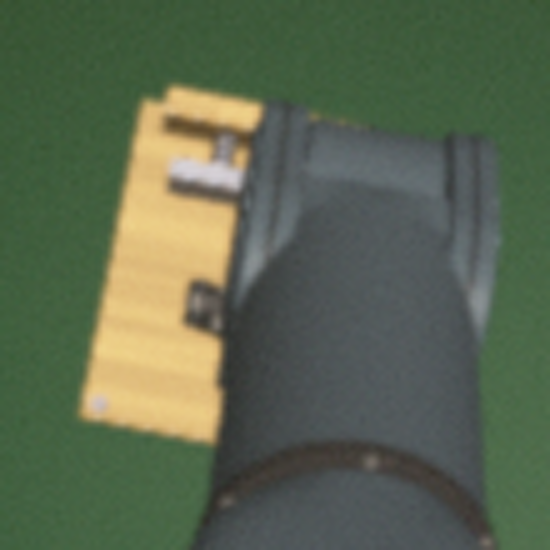

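```bash
cat > ov.py <<'E'
from fit import *
import sys
z0=float(sys.argv[1]); tag=sys.argv[2]; tr=float(sys.argv[3]) if len(sys.argv)>3 else 0
s=optics.snapshot('side'); o=observe(); p=o['eef_pos']; q4=o['tcp_rot']; yaw=2*np.arctan2(q4[1],q4[0])
print('tcp',p.round(4),'yaw',yaw.round(4),'F',o['contact_force'].round(2),'tq',o['torque'].round(2),o['clock'],o['width'])
J=T([.597,-.120,-.185]); c,sn=np.cos(-.185),np.sin(-.185); d=p[:2]-[.597,-.12]
print('jig xy of tcp',c*d[0]+sn*d[1],-sn*d[0]+c*d[1])
W=T([p[0],p[1],yaw]); k=7
f=cv2.resize(s['frame'][:,:,::-1],None,fx=k,fy=k,interpolation=cv2.INTER_CUBIC)
g=f.copy()
def pl(X,col,tf,cl=True):
    u=((proj(s,tf(X))+.5)*k*16).astype(int); cv2.polylines(f,[u.reshape(-1,1,2)],cl,col,1,cv2.LINE_AA,4)
for z,w in((z0+.09,.006),(z0+.012,.011)): pl([[-.07,-w,z],[.07,-w,z],[.07,w,z],[-.07,w,z]],(0,0,255),W)
a=.045+tr
pl([[a,-.075,.067],[a+.012,-.075,.067],[a+.012,.075,.067],[a,.075,.067]],(255,0,0),J)
pl([[a,-.075,.008],[a,.075,.008]],(255,0,0),J,False)
pl([[.082,-.08,.063],[.098,-.08,.063],[.098,.08,.063],[.082,.08,.063]],(0,160,0),J)
pl([[.026,-.036,.02],[-.099,-.036,.02],[-.099,-.054,.02],[.026,-.054,.02]],(255,0,255),J)
cv2.imwrite(f'pics/o_{tag}.png',f[140*k:225*k,245*k:350*k])
cv2.imwrite(f'pics/g_{tag}.png',g[155*k:185*k,250*k:310*k] if 0 else cv2.resize(s['frame'][150:200,250:310,::-1],None,fx=12,fy=12,interpolation=cv2.INTER_CUBIC))
E
python3 ov.py .035 11
```

```text
tcp [ 0.5526 -0.1262  0.0868] yaw -0.1828 F [ 0.36  0.72 -1.99] tq [ 0.01 -0.05  0.04] 11.5 0.011025089659687157
jig xy of tcp -0.042507631183031296 -0.014256317450211692
```

View pics/o_11.png

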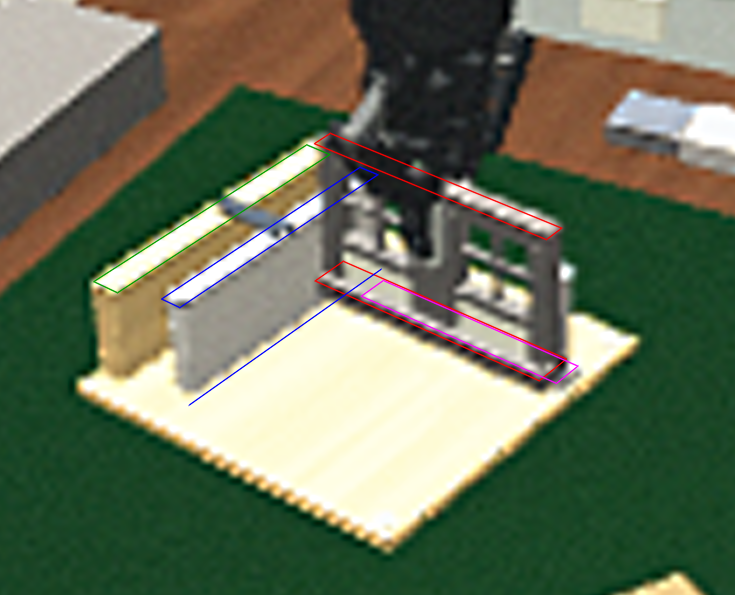

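move_arm(rows=[255, 0, 0, 0.8, 0, 0, 0, 255, 0, 0, 1.6, 0, 0, 0, 255, 0, 0, 2.2, 0, 0, 0, 255, 0, 0, 2.5, 0, 0, 0, 255, 0, 0, 2.5, 0, 0, 0, 255, 0, 0, 2.5, 0, 0, 0])

```text
clock: 12.1
eef_pos: [0.5523, -0.1282, 0.0616]
tcp_rot: [0.996, -0.093, -0.0, 0.0]
contact_force: [0.8, -0.4, -1.2]
width: 0.0111
```

```bash
python3 ov.py .010 12
```

```text
tcp [ 0.5524 -0.1282  0.0618] yaw -0.1853 F [-0.08 -0.65 -1.42] tq [-0.01 -0.01  0.03] 12.15 0.01118246586909449
jig xy of tcp -0.042288112303957064 -0.01630291167373363
```

View pics/o_12.png

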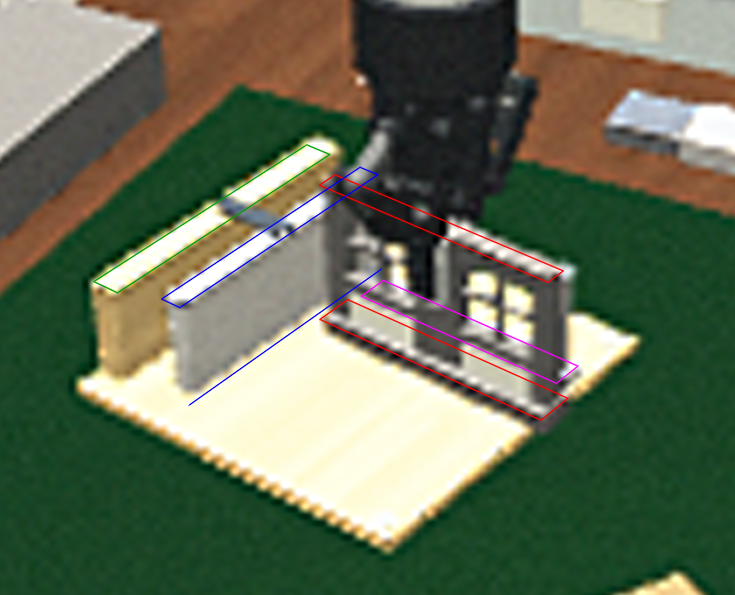

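move_arm(rows=[255, 0, 0, 0.1, 0, 0, 0, 255, 0, 0, 0.15, 0, 0, 0, 255, 0, 0, 0.15, 0, 0, 0])

```text
clock: 12.45
eef_pos: [0.5523, -0.1282, 0.0602]
tcp_rot: [0.996, -0.092, 0.0, 0.0]
contact_force: [0.3, 0.4, -1.9]
width: 0.0113
```

move_arm(rows=[255, 0, 0, 0.05, 0, 0, 0, 255, 0, 0, 0.05, 0, 0, 0])

```text
clock: 12.65
eef_pos: [0.5523, -0.1282, 0.0598]
tcp_rot: [0.996, -0.092, 0.0, -0.0]
contact_force: [-0.6, -0.7, -0.2]
width: 0.0109
```

move_arm(rows=[255, 0, 0, 0.05, 0, 0, 0, 255, 0, 0, 0.05, 0, 0, 0])

```text
clock: 12.85
eef_pos: [0.5523, -0.1283, 0.0597]
tcp_rot: [0.996, -0.093, 0.0, 0.0]
contact_force: [-2.3, 1.0, 5.7]
width: 0.0115
```

```bash
python3 -c "
from h import *
for i in range(4):
    optics.snapshot('side'); o=observe(); print(o['contact_force'].round(2),o['eef_pos'].round(4),o['torque'].round(2))"
```

```text
[-1.64  0.53  5.01] [ 0.5523 -0.1283  0.0597] [ 0.12  0.39 -0.05]
[-1.68  0.75  6.17] [ 0.5523 -0.1283  0.0597] [ 0.1   0.44 -0.01]
[-1.58 -0.16  5.97] [ 0.5523 -0.1283  0.0597] [ 0.11  0.42 -0.03]
[-2.22  0.12  6.42] [ 0.5523 -0.1283  0.0597] [0.08 0.41 0.05]
```

move_arm(rows=[255, 0, 0, -0.06, 0, 0, 0, 255, 0.3, 0, -0.06, 0, 0, 0, 255, 0.6, 0, -0.06, 0, 0, 0, 255, 0.9, 0, -0.06, 0, 0, 0, 255, 1.1, 0, -0.06, 0, 0, 0, 255, 1.2, 0, -0.06, 0, 0, 0, 255, 1.2, 0, -0.06, 0, 0, 0])

```text
clock: 13.75
eef_pos: [0.5636, -0.1304, 0.0598]
tcp_rot: [0.996, -0.092, -0.001, -0.0]
contact_force: [-3.9, 0.2, 4.7]
width: 0.0112
```

```bash
python3 ov.py .008 13; python3 ov.py .008 13
```

```text
tcp [ 0.5636 -0.1304  0.0598] yaw -0.1853 F [-3.94  0.8   5.56] tq [0.17 0.79 0.02] 13.8 0.011383279181817585
jig xy of tcp -0.030893948729596863 -0.016333843067186857
tcp [ 0.5636 -0.1303  0.0597] yaw -0.1852 F [-3.16  0.14  5.41] tq [0.21 0.83 0.07] 13.85 0.011500964487819568
jig xy of tcp -0.030907377396553304 -0.016278175089754113
```

View pics/o_13.png

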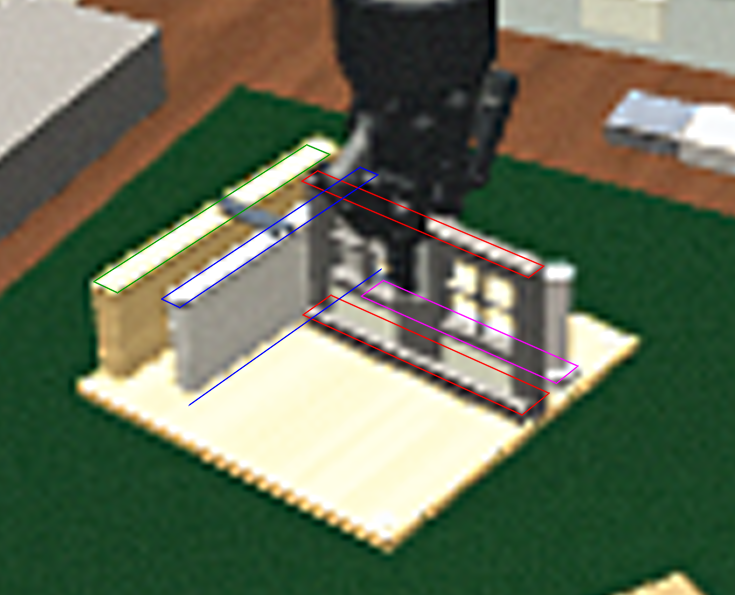

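move_arm(rows=[255, 0, 0, -0.1, 0, 0, 0, 255, 0, 0, -0.1, 0, 0, 0])

```text
clock: 14.05
eef_pos: [0.5647, -0.1304, 0.0607]
tcp_rot: [0.996, -0.092, 0.0, 0.0]
contact_force: [0.3, -0.3, -1.3]
width: 0.0114
```

```bash
python3 ov.py .008 14; python3 ov.py .008 14
```

```text
tcp [ 0.5646 -0.1304  0.0607] yaw -0.1851 F [ 0.96  0.85 -2.12] tq [0.01 0.04 0.03] 14.1 0.010994085015085751
jig xy of tcp -0.029973527013349974 -0.0161847389579928
tcp [ 0.5644 -0.1303  0.0606] yaw -0.185 F [ 0.43  0.14 -2.79] tq [0.03 0.04 0.01] 14.15 0.011415269634725665
jig xy of tcp -0.03009091440110741 -0.01616002537548831
```

move_arm(rows=[255, 0.15, 0, 0, 0, 0, 0, 255, 0.3, 0, 0, 0, 0, 0, 255, 0.45, 0, 0, 0, 0, 0, 255, 0.6, 0, 0, 0, 0, 0, 255, 0.6, 0, 0, 0, 0, 0])

```text
clock: 14.65
eef_pos: [0.5697, -0.1314, 0.0606]
tcp_rot: [0.996, -0.092, -0.0, -0.0]
contact_force: [-2.7, 0.4, -0.5]
width: 0.0115
```

```bash
python3 ov.py .009 15; python3 ov.py .009 15
```

```text
tcp [ 0.5696 -0.1314  0.0607] yaw -0.1852 F [-3.    0.75 -0.31] tq [ 0.05  0.46 -0.03] 14.7 0.011160874176377908
jig xy of tcp -0.024844764051126053 -0.016241686175980208
tcp [ 0.5696 -0.1314  0.0607] yaw -0.1852 F [-2.64  0.22 -1.85] tq [ 0.12  0.46 -0.03] 14.75 0.011195617271807306
jig xy of tcp -0.024884268715571423 -0.016247366912497424
```

View pics/g_15.png

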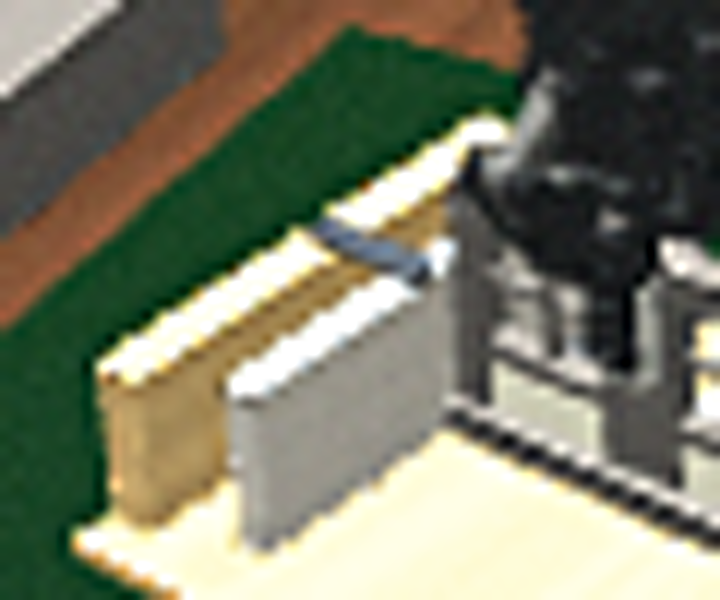

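move_arm(rows=[255, 0.1, 0, 0, 0, 0, 0, 255, 0.2, 0, 0, 0, 0, 0, 255, 0.3, 0, 0, 0, 0, 0, 255, 0.4, 0, 0, 0, 0, 0, 255, 0.5, 0, 0, 0, 0, 0, 255, 0.5, 0, 0, 0, 0, 0])

```text
clock: 15.35
eef_pos: [0.5745, -0.1323, 0.0606]
tcp_rot: [0.996, -0.092, -0.001, -0.0]
contact_force: [-5.9, 2.1, 1.6]
width: 0.0112
```

```bash
python3 ov.py .009 16; python3 ov.py .009 16;python3 ov.py .009 16 .006
```

```text
tcp [ 0.5745 -0.1323  0.0607] yaw -0.1852 F [-6.07  0.65  1.25] tq [ 0.2   0.97 -0.03] 15.4 0.011296240682653594
jig xy of tcp -0.019890291908970254 -0.016243589039845397
tcp [ 0.5744 -0.1323  0.0606] yaw -0.1852 F [-5.7   1.32  0.66] tq [ 0.21  0.99 -0.01] 15.45 0.011690469913456817
jig xy of tcp -0.019969567079483507 -0.016254953036538164
tcp [ 0.5744 -0.1323  0.0607] yaw -0.1852 F [-5.46  1.93  1.39] tq [ 0.21  0.98 -0.05] 15.5 0.011470550339871854
jig xy of tcp -0.019955402815621453 -0.016246438887171456
```

View pics/g_16.png

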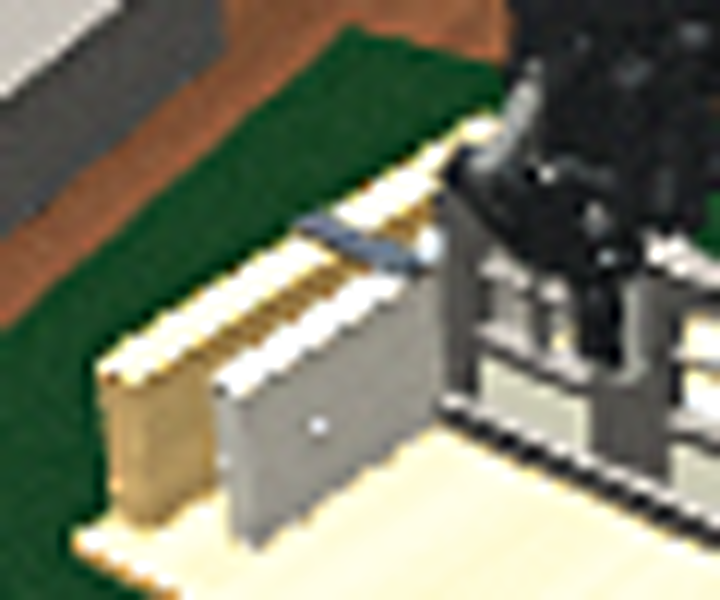

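View pics/o_16.png

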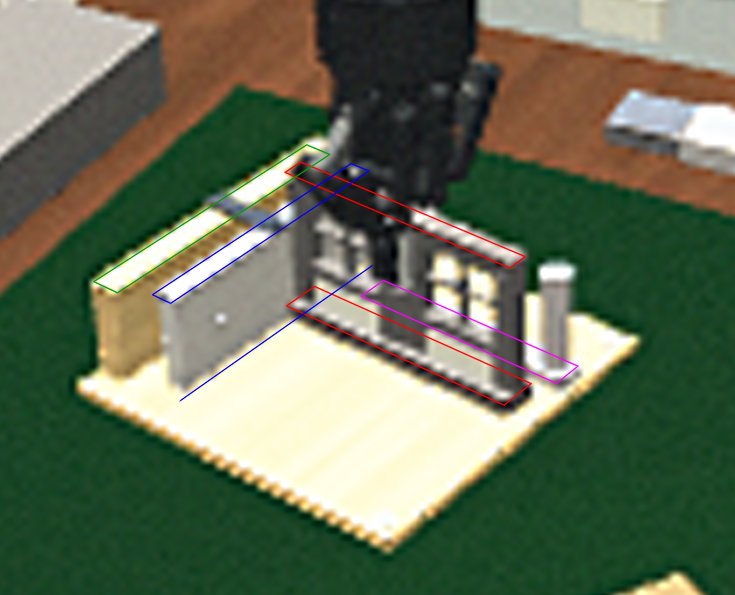

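move_arm(rows=[255, 0.1, 0, 0, 0, 0, 0, 255, 0.2, 0, 0, 0, 0, 0, 255, 0.3, 0, 0, 0, 0, 0, 255, 0.35, 0, 0, 0, 0, 0, 255, 0.35, 0, 0, 0, 0, 0])

```text
clock: 16.0
eef_pos: [0.5774, -0.1329, 0.0607]
tcp_rot: [0.996, -0.093, -0.001, -0.0]
contact_force: [-7.4, 2.3, 2.8]
width: 0.0111
```

```bash
python3 ov.py .009 17; python3 ov.py .009 17;python3 ov.py .009 17 .0095
```

```text
tcp [ 0.5774 -0.1329  0.0606] yaw -0.1852 F [-7.09  1.12  2.35] tq [ 0.35  1.29 -0.05] 16.05 0.011232537103635467
jig xy of tcp -0.016926371990534844 -0.016258377241682623
tcp [ 0.5774 -0.1329  0.0607] yaw -0.1853 F [-7.15  2.76  2.99] tq [ 0.29  1.27 -0.05] 16.1 0.011428743119237604
jig xy of tcp -0.01689147744974744 -0.0162915814686863
tcp [ 0.5774 -0.1329  0.0606] yaw -0.1853 F [-6.82  1.71  3.15] tq [0.25 1.26 0.03] 16.15 0.011247960692554244
jig xy of tcp -0.016935737414615445 -0.016274092537285186
```

View pics/g_17.png

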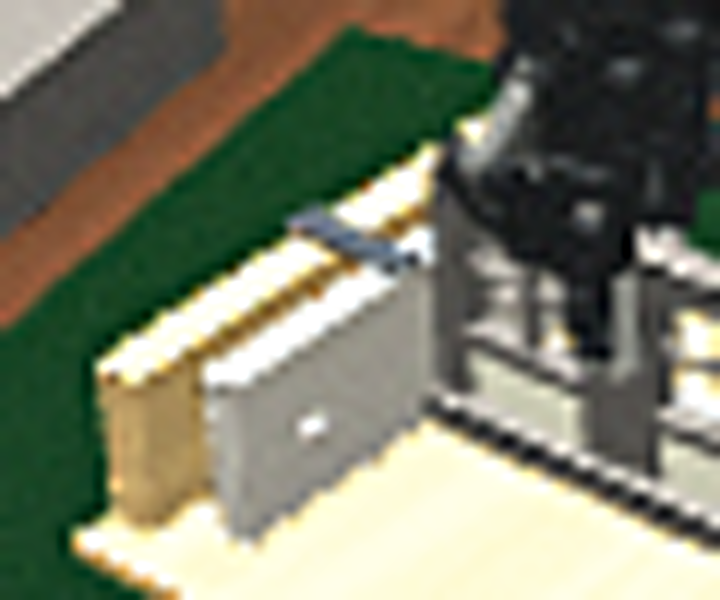

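View pics/o_17.png

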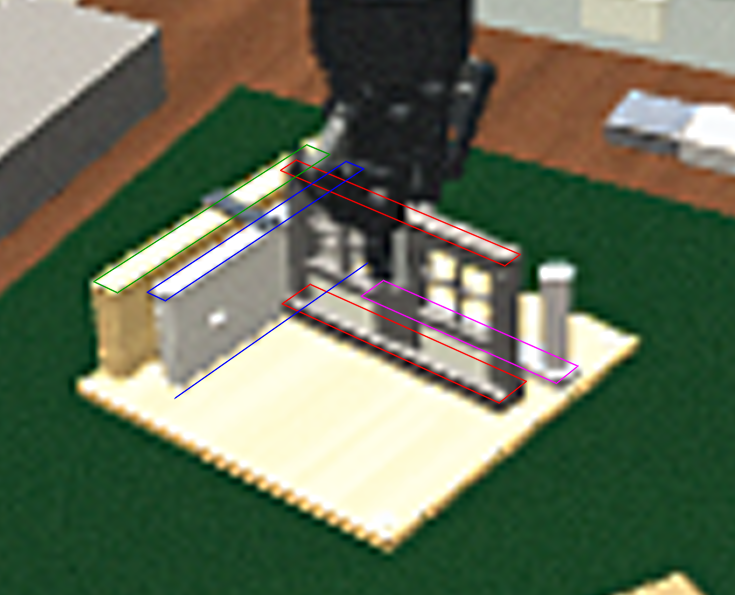

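Run:
```python
from fit import *
s=optics.snapshot('side'); a=cv2.imread('pics/side0.png'); b=s['frame'][:,:,::-1]
ga=cv2.cvtColor(a,cv2.COLOR_BGR2GRAY).astype(np.float32); gb=cv2.cvtColor(np.ascontiguousarray(b),cv2.COLOR_BGR2GRAY).astype(np.float32)
J=T([.598,-.120,-.185])
e=lambda tr:proj(s,J([[.045+tr,.06,.06]]))[0]
print('pred px per 10mm',e(.01)-e(0), e(0))
d=(e(.01)-e(0)); 
# 1D edge: left vertical edge of the fence face, rows; and strip end: search shift along d minimising SSD over region
def sh(reg,ts):
    r0,r1,c0,c1=reg; out=[]
    for tr in ts:
        dd=d*tr/.01
        M=np.float32([[1,0,dd[0]],[0,1,dd[1]]]); w=cv2.warpAffine(ga,M,(640,400),flags=cv2.INTER_CUBIC)
        out.append(((w[r0:r1,c0:c1]-gb[r0:r1,c0:c1])**2).mean())
    return ts[int(np.argmin(out))],min(out)
ts=np.arange(0,.0161,.00025)
for reg in ((178,196,264,272),(176,192,266,280),(178,186,264,284),(178,196,267,270),(165,175,270,288),(166,172,272,280)):
    print(reg,sh(reg,ts))
```

```text
pred px per 10mm [-2.16840554 -1.00926863] [273.04338007 182.96685404]
(178, 196, 264, 272) (np.float64(0.0085), np.float32(1371.2416))
(176, 192, 266, 280) (np.float64(0.00875), np.float32(1020.5196))
(178, 186, 264, 284) (np.float64(0.00875), np.float32(733.6336))
(178, 196, 267, 270) (np.float64(0.01025), np.float32(866.41223))
(165, 175, 270, 288) (np.float64(0.0005), np.float32(2814.8372))
(166, 172, 272, 280) (np.float64(0.0), np.float32(1310.5209))
```

move_arm(rows=[255, 0.05, 0, 0, 0, 0, 0, 255, 0.1, 0, 0, 0, 0, 0, 255, 0.12, 0, 0, 0, 0, 0, 255, 0.12, 0, 0, 0, 0, 0, 255, 0.12, 0, 0, 0, 0, 0, 255, 0.12, 0, 0, 0, 0, 0, 255, 0.12, 0, 0, 0, 0, 0])

```text
clock: 16.9
eef_pos: [0.5784, -0.1331, 0.0607]
tcp_rot: [0.996, -0.092, -0.001, -0.0]
contact_force: [-7.2, 0.7, 3.4]
width: 0.0112
```

```bash
for i in 1 2 3 4 5 6; do python3 ov.py .009 18 .0105; done
python3 - <<'E'
from h import *
s=optics.snapshot('side'); crop(s,'w18',290,330,165,205,16); t=optics.snapshot('top'); crop(t,'t18',180,420,95,260,3.3)
E
```

```text
tcp [ 0.5784 -0.1331  0.0607] yaw -0.1853 F [-8.    1.48  3.6 ] tq [ 0.27  1.38 -0.  ] 16.95 0.011020765645654575
jig xy of tcp -0.015880297879804384 -0.01628078081796751
tcp [ 0.5784 -0.1331  0.0607] yaw -0.1853 F [-7.52  1.52  3.06] tq [ 0.35  1.38 -0.02] 17.0 0.011068826079661734
jig xy of tcp -0.015886224033421468 -0.016289216446609866
tcp [ 0.5784 -0.1331  0.0607] yaw -0.1852 F [-8.07  2.48  4.61] tq [0.32 1.43 0.02] 17.05 0.011121552007973809
jig xy of tcp -0.0159118414031148 -0.01626965613138086
tcp [ 0.5784 -0.1331  0.0607] yaw -0.1853 F [-7.87  2.28  3.64] tq [0.32 1.34 0.  ] 17.1 0.011485202145758561
jig xy of tcp -0.015890128973840137 -0.01629397258499772
tcp [ 0.5783 -0.1331  0.0606] yaw -0.1852 F [-7.65  1.17  3.88] tq [ 0.28  1.39 -0.  ] 17.15 0.011425076923788103
jig xy of tcp -0.015931532482227485 -0.016261684459072494
tcp [ 0.5784 -0.133   0.0607] yaw -0.1853 F [-7.43  1.22  3.07] tq [0.31 1.39 0.04] 17.2 0.011313983879537214
jig xy of tcp -0.015896782613798986 -0.01624797050856367
```

View pics/o_18.png

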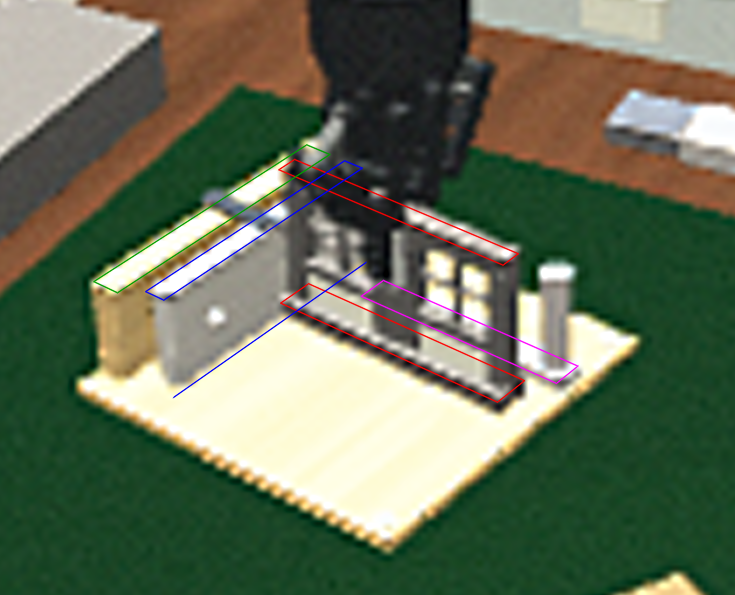

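View pics/g_18.png

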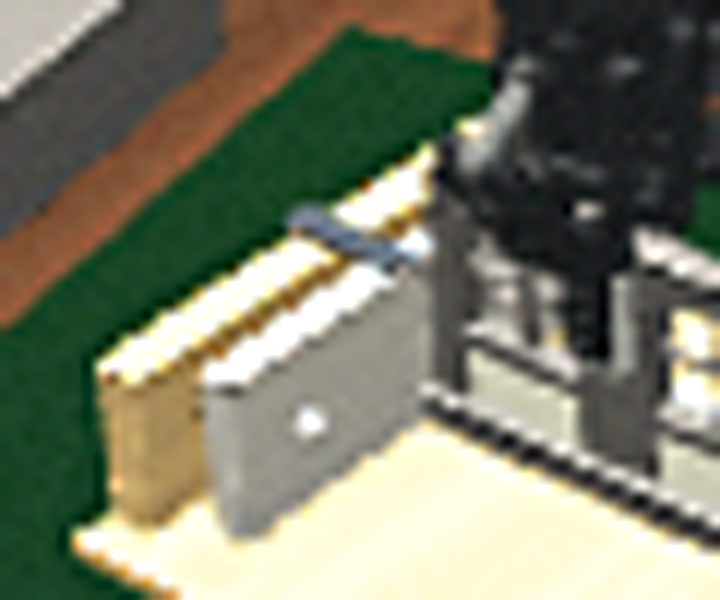

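View pics/t18.png

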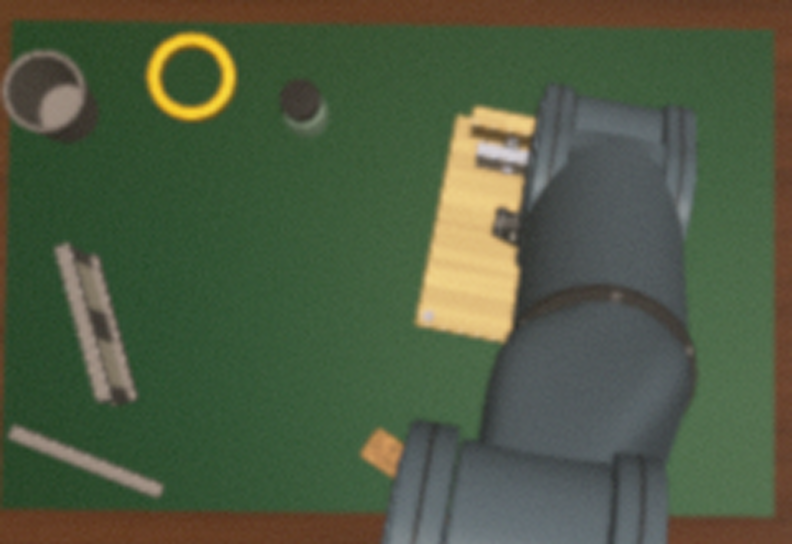

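Run:
```python
from h import *
print(job.hand_in()); o=observe(); print(o['clock'],o['contact_force'],o['width'])
```

```text
the job is handed in; nothing more can be done
None
the job is handed in; nothing more can be done
```

The stop arm now stands square to the fence. The grey-framed window wall is on the board beside it, still held and pressed against the fence at about 8 N. I handed the job in at about 17 s of the 64 s; hand-in gives no verdict.

**Stop arm:** I gripped the post, followed the arc and let go. In the top view afterwards the bar lay at a yaw of -0.183 rad. The board edges read between -0.188 and -0.193 there, and the two-view jig fit gave -0.181, so the arm is square to within about 0.01 rad. I could not remeasure it from above at the end because the robot hid it. In the side view the post and the end of the bar had not moved.

**Wall placement:** The window wall (top pixel 258,184) was told apart from the plain wall (208,192) and the brown look-alike (202,295), which the spotter ranked first. Its centre line is at about y = -16 mm in the jig frame, 29 mm from the arm's line. Its yaw is -0.185 rad, the foot is about 1 mm off the board or less, and it looks upright in the side view.

**Press:** The wrist force along the jig's x axis read 7.5 to 8.4 N in the last six readings, with the arm at rest. The strip end looked flush with the block's rear edge.

**Checks that were less clear or disagreed:**
- An image match of the fence travel, taken 1 mm before the final position, gave 8.5 to 10.25 mm. That agrees only roughly with the force reading.
- An upward force of about 4 N built up while pressing. Friction at the board or fence may therefore carry part of the wrist reading, and the true fence force could be up to about 1.5 N lower. That would still be inside the 5 to 11 N band.
- The two cameras disagreed by about 2 mm, which is within their stated calibration.
- The plain wall, tape, glue, cup and strip showed no movement in the last top view. The brush was not re-checked and the sanding block was partly hidden; nothing came near either.

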